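# Level the griddle with a spirit level

### The job

Level the table-top griddle so that batter will spread evenly: stand the spirit level on the cooking plate, lengthwise along it, let go of it, and turn the black knob of the levelling foot until the bubble rests between the two lines of the vial. Then press the level down onto the plate firmly but with moderate force (about 10 N) to prove that the griddle stands firm, and finish while still pressing, with the bubble still between the lines. Leave the other things on the worktop where they are.

Things in the scene. Friction and masses are not known exactly. Their poses are not given: they have to be found in the camera images.
- level: Spirit level: aluminium bar with black end caps, 200 long x 24 wide x 45 high (mm), about 0.4 kg, same either way round. Origin: middle of its underside; x along its length, z up. In the middle of its top an open window, 60 long, shows the vial; on both sides of it (x 32 to 94 and -32 to -94) the top is flat solid metal at z = 45, good to press on. Grip it across its width (y).
- vial (a point): Top of the level's glass vial, at its middle, 42 mm above the level's underside. The vial lies along the level's x. Two black rings 20 mm apart are the lines; the pale bubble is 15 mm long.
- bubble (a point): Top of the vial's bubble, at its middle. It runs along the level's x, at most 20 mm from vial, towards the higher end of the level: 0.8 mm per milliradian of slope. Between the lines = within 2.5 mm of vial. Settles about 0.5 s after a movement.
- plate (a point): Middle of the upper face of the griddle's flat dark steel cooking plate, 70 mm above the worktop (68 at the start). y along its 300 mm length, x across its 176 mm depth (+x towards a splash back 20 mm high at x = 88 to 94), z normal to it. The griddle slopes along y only: fixed feet at y = +128, levelling foot with knob at y = -190. At the start the -y end is too low.
- griddle: The table-top griddle: grey housing 306 x 180 mm with the dark steel cooking plate on top. Origin: midway between its two fixed feet, 13 mm above the worktop, below y = +128 of plate. Axes as of plate.
- knob_top (a point): Middle of the top of the levelling foot's round black knob, 40 mm diameter, 24 mm high, with a fluted rim, 120 mm above the worktop, on a vertical spindle beside the griddle's -y end. Below it: collar of 24 mm and spindle of 12 mm diameter. The knob keeps its height; the griddle climbs on the spindle.
- knob (a joint): Angle of the levelling knob, rad; grows when turned clockwise seen from above, which raises the griddle's -y end: 5 milliradians of slope per rad (10 mm a turn). Range -3.6 to 2.0, starts between -3.3 and -1.8, so it takes several grips. It stays where it is left; turning takes about 0.1 N m.
- canister: Red storage canister with a chrome lid, 105 diameter x 176 high (mm), back left. Origin: centre of its underside. Leave alone.
- pepper: Pepper shaker, 44 diameter x 90 high (mm), left of the griddle's back corner. Origin: centre of its underside. Leave alone.
- candle: Green candle, 52 diameter x 144 high (mm), behind the levelling foot. Origin: centre of its underside. Leave alone.
- mug: White mug, 95 mm high, 92 mm across without its handle, front right. Origin: under its middle. Leave alone.
- spoon: Table spoon lying on the worktop, 187 x 31 x 6 mm, front right. Origin: under its middle. Leave alone.

How it is judged:
By the outcome, as a careful person would: the job done as asked, in the order asked, and still so for the second after the job is handed in, while the arm keeps its last pose, push and grip.
It also fails if it takes over 72 s, if anything falls off the work surface, if the arm or the gripper's body presses on something with over 40 N, if the wrist force passes 120 N, or if a joint passes its speed limit or range.

### The arm

A 6-joint arm with a two-finger parallel gripper is mounted at the origin on a cart in front of the work surface, level with it; the furniture and walls round the work are solid. World frame = base frame: x ahead of the robot, y to its left, z up, the work surface at z = 0. Lengths are in m, angles in rad, forces in N, time in s.
With the tool pointing down it reaches from about 0.35 to 0.975 m from the base axis. Payload 4.9 kg.
Tool frame: the origin (TCP) lies midway between the tips of the shut fingers; the grasp point (between the pads) lies 19 mm behind it; z points along the fingers, y is the direction in which the jaws open and shut (so a half turn about z gives the same grasp; the last joint's range is limited). The gripper opens to 85 mm and grips with 20 to 120 N. Pads are 22 mm wide; open, the fingers measure 114 mm over their backs; the gripper's body (76 mm by 85 mm) begins 54 mm behind the grasp point. The pads swing forward as they close: fully open they stand 13 mm farther back than shut.
Start: joints at [1.008, 0.053, 1.613, -0, 1.476, -0.119], TCP at [0.268, 0.564, 0.231] pointing down, gripper open.
Joint ranges: [-3.01, 3.01], [-1.01, 2.22], [0.06, 2.58], [-1.02, 4.17], [0.09, 2.62], [-3.14, 3.14]. Speed limits (rad/s): [2.57, 2.57, 3.14, 3.14, 3.14, 3.14].

### API

Orientations are given as a rotation vector (axis times angle).
In Python, from station import ctrl gives the robot as it stands.
- The arm moves only by the tool apply_moves, never from a script. Its argument "rows" is a list of rows, each a list of 6 numbers: the shift along the tool's x, y, z in cm, then the turn, a rotation vector about the tool's x, y, z in units of 5 degrees (1.0 is 5 degrees). In form: [[x, y, z, rx, ry, rz], ...]. A call has 1 to 20 rows; each row is the pose to reach, as a shift and turn from the pose measured when the call began, along the tool's axes at that moment; what a row does not reach only later rows make up. A row lasts 1/10 s, in which the tool goes at most 50 mm and 8.59 degrees, less where a joint would pass 70% of its speed; a pose out of reach is approached as far as the arm can. A call with a gripper value outside its range is refused whole. "grip" is the closure, from 0 (fully open) to 1 (shut), set as the call begins (left out, the last holds). The fingers move at their own pace and stop on an object; "squeeze" is the grip in N (left out, the last holds). Time passes only in rows, so rows that repeat a pose let the fingers close. It gives the time, the measured TCP pose, the force and the opening at its end, in the units of the state.
- ctrl.get_obs(): the state, without advancing time (a new reading comes with each control period).
- ctrl.get_image(name): name is "scene" or "side" or "wrist"; returns a dict with "color" (384x512x3 uint8, blue, green, red), "mtx" (3x3 intrinsics, pixels), "rvec" (rotation vector, rad) and "tvec" (3), from world to camera coordinates, as OpenCV has them. Camera axes: x right, y down, z forward; pixel columns grow to the right and rows downward; lengths in m; the calibration is good to about 2 mm. A picture is of the moment at which its call begins. There is no depth.
- ctrl.finish_job(): hands the job in, once; it reports no verdict.
The state is a dict: "t": time; "q": joint angles; "dq": joint speeds; "effort": joint torques, N m; "tool_pos": TCP position; "tool_rot": TCP orientation; "contact_force": force on the tool from outside, world axes, zero at the start; "wrist_torque": the same for the moment, N m; "opening": finger opening in m.
Only numpy, scipy, OpenCV 4.12 (cv2) and the standard library are available. Lean on these libraries where they do the work, as an engineer would, in place of code of your own. Each camera call takes 0.05 s, during which the arm holds its last target.

## Working session

There is one attempt and no reset: what is moved stays moved. The work goes in short steps, Python scripts to look and compute and a tool call to move; the robot and the scene stay as the last step left them, time stands still between calls to the robot, and variables do not carry over. Pictures are saved under pics/ and viewed, and the job is handed in when it is done.

Besides the shell and the picture viewer there is one more tool, called after "Call:" as name([rows], argument=value, ...), one row to a line, values as JSON. apply_moves: Moves the arm, as the interface text tells. Its arguments: {"type":"object","properties":{"rows":{"type":"array","items":{"type":"array","items":{"type":"number"}}},"grip":{"type":"number"},"squeeze":{"type":"number"}},"required":["rows"]}

```bash
mkdir -p pics; ls
python3 - <<'E'
from station import ctrl
import cv2
o=ctrl.get_obs();print(o)
for n in ["scene","side","wrist"]:
    im=ctrl.get_image(n);cv2.imwrite(f"pics/{n}0.png",im["color"]);print(n,im["mtx"].tolist(),im["rvec"],im["tvec"])
E
```

```text
pics
{'t': 0.0, 'q': array([ 1.00800932e+00,  5.33516870e-02,  1.61430052e+00, -2.68033897e-06,
        1.47598793e+00, -1.19004416e-01]), 'dq': array([ 0.0006912 , -0.00118779, -0.00100778, -0.0002556 ,  0.00160097,
        0.00147836]), 'effort': array([ 8.84028141e-04, -3.93662488e+01, -3.70188761e+01,  5.49666015e-05,
        6.89848443e-03, -1.98596058e-05]), 'tool_pos': array([0.26801746, 0.56392716, 0.23006232]), 'tool_rot': array([-6.91235006e-01, -3.06390348e+00,  3.03185121e-03]), 'contact_force': array([-0.25036216, -0.42187678, -0.79325817]), 'wrist_torque': array([-0.03058905,  0.0007222 , -0.01292132]), 'opening': 0.08532501624156426}
scene [[360.443215568282, 0.0, 254.01550437675814], [0.0, 360.443215568282, 188.97931806164283], [0.0, 0.0, 1.0]] [ 2.14739473 -0.49874639  0.28603719] [-0.51397647  0.14907928  1.29902937]
side [[430.62681599112193, 0.0, 258.02858337404865], [0.0, 430.62681599112193, 187.3991160393207], [0.0, 0.0, 1.0]] [ 0.5230619  -2.41197647  1.59415102] [0.43521561 0.21496488 1.26023673]
wrist [[287.19158232947973, 0.0, 255.96484836836177], [0.0, 287.19158232947973, 189.97808957257516], [0.0, 0.0, 1.0]] [-2.44702621 -1.54551307 -0.21635695] [-0.6235201  -0.03532156  0.38052452]
```

View pics/scene0.png

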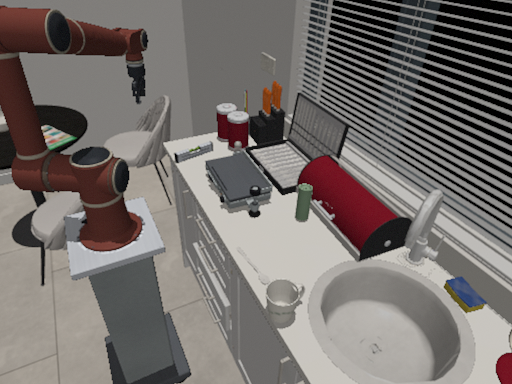

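View pics/side0.png

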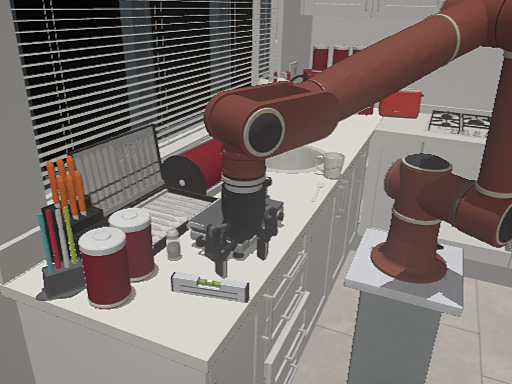

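View pics/wrist0.png

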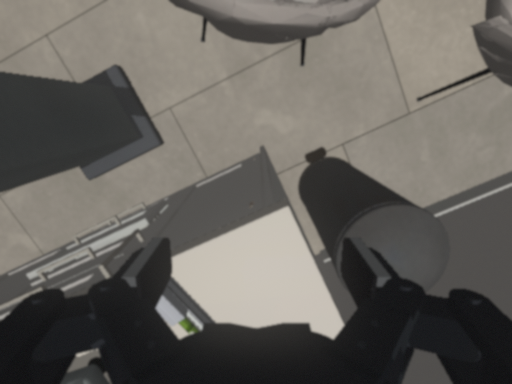

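```bash
cat > h.py <<'E'
import cv2,numpy as np
from station import ctrl
def crop(n,name,x0,y0,x1,y1,s):
    im=ctrl.get_image(n)["color"];c=cv2.resize(im[y0:y1,x0:x1],None,fx=s,fy=s,interpolation=cv2.INTER_CUBIC);cv2.imwrite("pics/"+name,c)
def ray(im,uv):
    R=cv2.Rodrigues(np.array(im["rvec"]))[0];t=np.array(im["tvec"]).ravel()
    d=R.T@np.linalg.inv(im["mtx"])@np.array([uv[0],uv[1],1.]);return -R.T@t,d/np.linalg.norm(d)
def onz(im,uv,z):
    c,d=ray(im,uv);return c+d*(z-c[2])/d[2]
def proj(im,P):
    return cv2.projectPoints(np.array(P,float).reshape(-1,3),np.array(im["rvec"]),np.array(im["tvec"]),im["mtx"],None)[0].reshape(-1,2)
def tri(ims,uvs):
    A=np.zeros((3,3));b=np.zeros(3)
    L=[ray(i,u) for i,u in zip(ims,uvs)]
    for c,d in L:
        M=np.eye(3)-np.outer(d,d);A+=M;b+=M@c
    p=np.linalg.solve(A,b);return p,[np.linalg.norm((np.eye(3)-np.outer(d,d))@(p-c)) for c,d in L]
E
python3 - <<'E'
from h import *
im=cv2.imread("pics/scene0.png");cv2.imwrite("pics/s1.png",cv2.resize(im[120:250,160:330],None,fx=4.6,fy=4.6,interpolation=cv2.INTER_CUBIC))
im=cv2.imread("pics/side0.png");cv2.imwrite("pics/d1.png",cv2.resize(im[180:310,150:300],None,fx=4.6,fy=4.6,interpolation=cv2.INTER_CUBIC))
E
```

```text
(no output)
```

View pics/s1.png

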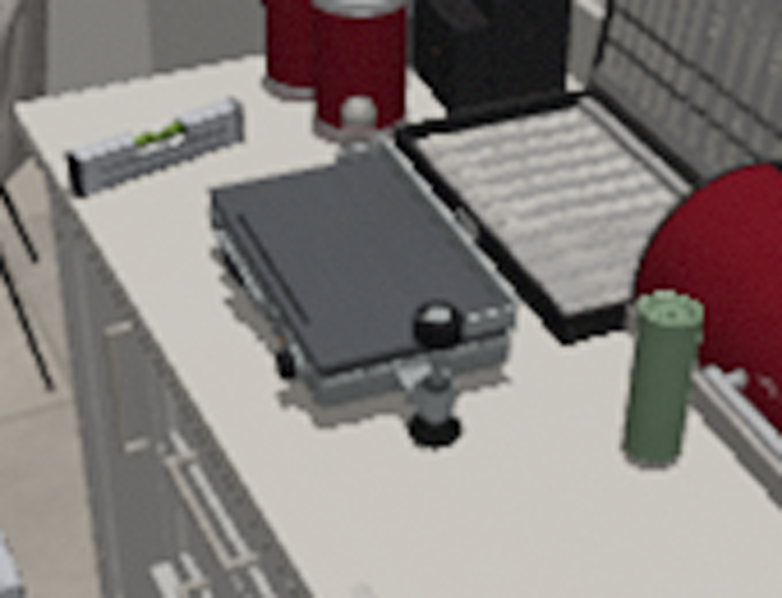

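View pics/d1.png

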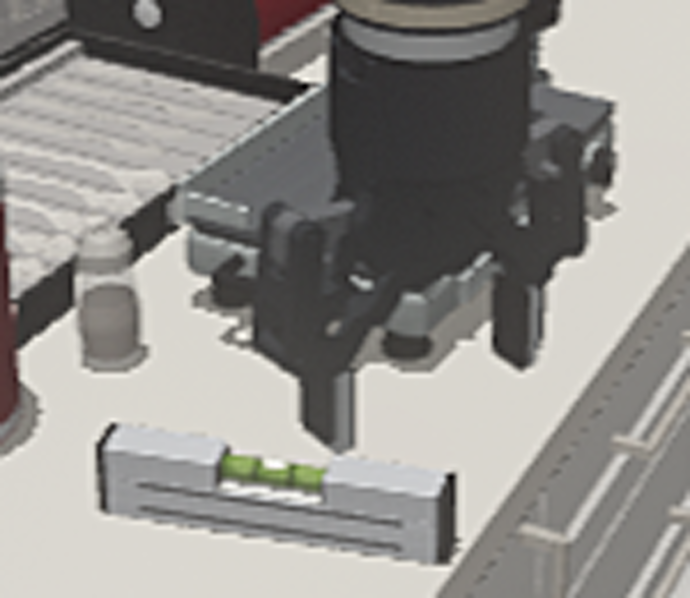

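```bash
cat >> h.py <<'E'
def un(X,Y,x0,y0,s): return ((X+.5)/s-.5+x0,(Y+.5)/s-.5+y0)
E
python3 - <<'E'
from h import *
S=ctrl.get_image("scene");D=ctrl.get_image("side")
s=lambda X,Y:un(X,Y,160,120,4.6); d=lambda X,Y:un(X,Y,150,180,4.6)
np.set_printoptions(precision=4,suppress=True)
for p in [(80,193),(240,140)]: print("lev scene bottom",onz(S,s(*p),0))
for p in [(103,513),(440,562),(456,548)]: print("lev side bottom",onz(D,d(*p),0))
for p in [(112,427),(455,475),(442,498),(100,448)]: print("lev side top",onz(D,d(*p),.045))
for p,z in [((212,192),.070),((325,372),.066),((515,310),.066),((378,143),.07)]: print("plate",onz(S,s(*p),z))
print("knob",onz(S,s(437,312),.12)); print("foot",onz(S,s(436,432),0.0))
print("candle",onz(S,s(653,450),0)); print("pepper",onz(D,d(110,358),0));
E
```

```text
lev scene bottom [0.3535 0.3631 0.    ]
lev scene bottom [0.5416 0.3978 0.    ]
lev side bottom [0.535  0.4133 0.    ]
lev side bottom [0.3477 0.3716 0.    ]
lev side bottom [0.3449 0.357  0.    ]
lev side top [0.5382 0.3955 0.045 ]
lev side top [0.3478 0.3538 0.045 ]
lev side top [0.3455 0.3752 0.045 ]
lev side top [0.533 0.415 0.045]
plate [0.4388 0.1982 0.07  ]
plate [ 0.4246 -0.0991  0.066 ]
plate [ 0.6077 -0.088   0.066 ]
plate [0.6213 0.2177 0.07  ]
knob [ 0.5099 -0.1299  0.12  ]
foot [ 0.5093 -0.1352  0.    ]
candle [ 0.6621 -0.2335 -0.    ]
pepper [0.62   0.2791 0.    ]
```

```bash
cat >> h.py <<'E'
from scipy.spatial.transform import Rotation as Ro
np.set_printoptions(precision=4,suppress=True)
def row(pos,yawdeg):
    "yaw = direction of tool y, tool z down"
    o=ctrl.get_obs();R0=Ro.from_rotvec(o["tool_rot"]);p0=o["tool_pos"]
    a=np.deg2rad(yawdeg);y=np.array([np.cos(a),np.sin(a),0]);z=np.array([0,0,-1.]);x=np.cross(y,z)
    R1=Ro.from_matrix(np.c_[x,y,z]);M=R0.inv()
    print("row",np.round(np.r_[M.apply(np.array(pos)-p0)*100,np.rad2deg((M*R1).as_rotvec())/5],2).tolist())
def st():
    o=ctrl.get_obs();m=Ro.from_rotvec(o["tool_rot"]).as_matrix()
    print("t",o["t"],"pos",o["tool_pos"],"yawY",np.degrees(np.arctan2(m[1,1],m[0,1])),"z",m[:,2],"q",o["q"],"F",o["contact_force"],"op",o["opening"])
E
python3 - <<'E'
from h import *
st(); row([.4425,.3845,.14],102); row([.4425,.3845,.14],-78)
D=ctrl.get_image("side"); print(onz(D,(135,272),0),onz(D,(108,297),0))
E
```

```text
t 0.25 pos [0.2682 0.5642 0.2307] yawY 64.57456724937998 z [-0.0005 -0.0008 -1.    ] q [ 1.008   0.053   1.6135 -0.      1.476  -0.119 ] F [-0.1608 -0.1062 -0.1718] op 0.0856689151937836
row [-23.46, -8.74, 9.08, -0.01, -0.0, -7.49]
row [-23.46, -8.74, 9.08, -0.01, 0.01, 28.51]
[0.6731 0.3855 0.    ] [0.6648 0.5013 0.    ]
```

Call:
apply_moves([
  [-23.5, -8.7, 9.0, 0, 0, -7.5],
  [-23.5, -8.7, 9.0, 0, 0, -7.5],
  [-23.5, -8.7, 9.0, 0, 0, -7.5],
  [-23.5, -8.7, 9.0, 0, 0, -7.5],
  [-23.5, -8.7, 9.0, 0, 0, -7.5],
  [-23.5, -8.7, 9.0, 0, 0, -7.5],
  [-23.5, -8.7, 9.0, 0, 0, -7.5],
  [-23.5, -8.7, 9.0, 0, 0, -7.5],
  [-23.5, -8.7, 9.0, 0, 0, -7.5],
], grip=0)

```text
t: 1.2
tool_pos: [0.4428, 0.3858, 0.1417]
tool_rot: [-0.332, 3.124, 0.001]
contact_force: [-0.0, 0.4, -0.2]
opening: 0.0855
```

Run:
```python
from h import *
st()
im=ctrl.get_image("wrist");cv2.imwrite("pics/w1.png",im["color"])
```

```text
t 1.2 pos [0.4428 0.3858 0.1417] yawY 102.1322430846306 z [ 0.0004  0.0004 -1.    ] q [ 0.59    0.0348  1.7848  0.0001  1.3214 -1.1926] F [-0.0109  0.4068 -0.1686] op 0.08552094175755788
```

View pics/w1.png

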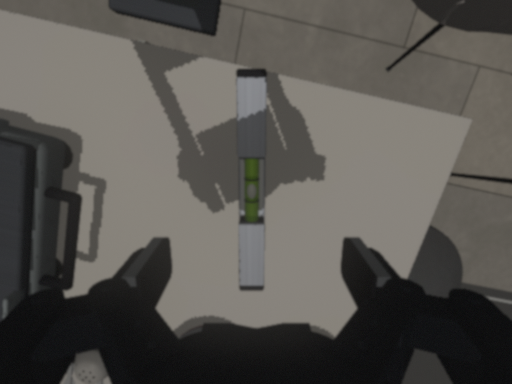

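Run:
```python
from h import *
W=ctrl.get_image("wrist")
a=onz(W,(252,71),.045);b=onz(W,(252,288),.045);print(a,b,np.linalg.norm(a-b),(a+b)/2,np.degrees(np.arctan2(*(b-a)[1::-1])))
for p in[(236.5,71),(267,71),(239,288),(264.5,288)]:print(onz(W,p,.045))
c=(a+b)/2
row([c[0],c[1],.013],np.degrees(np.arctan2(*(b-a)[1::-1]))+90)
```

```text
[0.3473 0.3624 0.045 ] [0.5383 0.4027 0.045 ] 0.19515214622690677 [0.4428 0.3825 0.045 ] 11.900806695856208
[0.3498 0.3506 0.045 ]
[0.3449 0.3738 0.045 ]
[0.5409 0.3904 0.045 ]
[0.5357 0.4145 0.045 ]
row [0.07, -0.34, 12.88, 0.0, 0.01, 0.05]
```

Call:
apply_moves([
  [0.1, -0.3, 4, 0, 0, 0],
  [0.1, -0.3, 8, 0, 0, 0],
  [0.1, -0.3, 11, 0, 0, 0],
  [0.1, -0.3, 12.6, 0, 0, 0],
  [0.1, -0.3, 12.7, 0, 0, 0],
  [0.1, -0.3, 12.7, 0, 0, 0],
])

```text
t: 1.9
tool_pos: [0.4429, 0.3837, 0.0159]
tool_rot: [-0.334, 3.122, 0.002]
contact_force: [0.2, 0.8, -0.6]
opening: 0.0857
```

Call:
apply_moves([
  [0, 0, 0, 0, 0, 0],
  [0, 0, 0, 0, 0, 0],
  [0, 0, 0, 0, 0, 0],
  [0, 0, 0, 0, 0, 0],
  [0, 0, 0, 0, 0, 0],
  [0, 0, 0, 0, 0, 0],
  [0, 0, 0, 0, 0, 0],
  [0, 0, 0, 0, 0, 0],
], grip=0.9, squeeze=50)

```text
t: 2.7
tool_pos: [0.4436, 0.3837, 0.0169]
tool_rot: [-0.334, 3.121, 0.001]
contact_force: [-0.8, -2.7, 6.4]
opening: 0.0225
```

Run:
```python
from h import *
st()
im=ctrl.get_image("wrist");cv2.imwrite("pics/w2.png",im["color"])
```

```text
t 2.7 pos [0.4436 0.3837 0.0169] yawY 102.21491363575184 z [ 0.0031  0.0011 -1.    ] q [ 0.5866  0.1881  1.8506 -0.001   1.0997 -1.1969] F [-0.8392 -2.7354  6.3638] op 0.022527568372059704
```

View pics/w2.png

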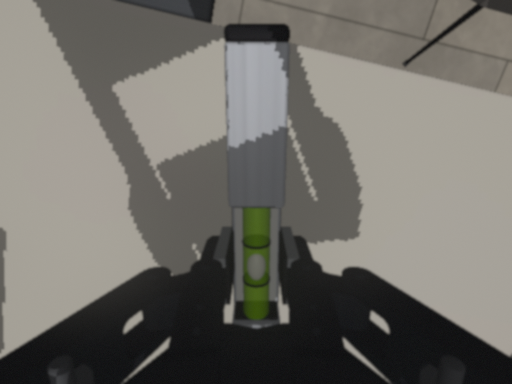

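Run:
```python
from h import *
row([.445,.38,.18],102.1);row([.521,.08,.16],-2.6)
```

```text
row [-0.11, -0.38, -16.31, 0.0, 0.04, 0.02]
row [-1.19, -31.31, -14.32, 0.04, 0.02, 20.96]
```

Call:
apply_moves([
  [0, 0, -4, 0, 0, 0],
  [0, 0, -8, 0, 0, 0],
  [0, 0, -12, 0, 0, 0],
  [0, 0, -16, 0, 0, 0],
  [0, 0, -16.2, 0, 0, 0],
])

```text
t: 3.25
tool_pos: [0.4456, 0.3854, 0.1848]
tool_rot: [-0.333, 3.112, 0.01]
contact_force: [1.7, 0.1, -3.5]
opening: 0.0224
```

Run:
```python
from h import *
st();row([.521,.08,.17],-2.6)
```

```text
t 3.25 pos [0.4456 0.3854 0.1848] yawY 102.21862985774249 z [ 0.0115  0.0074 -0.9999] q [ 0.587  -0.0079  1.7532 -0.0002  1.3827 -1.1969] F [ 1.7295  0.08   -3.4987] op 0.022354824729564928
row [-0.89, -31.46, 1.34, 0.17, 0.05, 20.96]
```

Call:
apply_moves([
  [-0.9, -31.5, 1.3, 0.1, 0, 21],
  [-0.9, -31.5, 1.3, 0.1, 0, 21],
  [-0.9, -31.5, 1.3, 0.1, 0, 21],
  [-0.9, -31.5, 1.3, 0.1, 0, 21],
  [-0.9, -31.5, 1.3, 0.1, 0, 21],
  [-0.9, -31.5, 1.3, 0.1, 0, 21],
  [-0.9, -31.5, 1.3, 0.1, 0, 21],
  [-0.9, -31.5, 1.3, 0.1, 0, 21],
  [-0.9, -31.5, 1.3, 0.1, 0, 21],
  [-0.9, -31.5, 1.3, 0.1, 0, 21],
  [-0.9, -31.5, 1.3, 0.1, 0, 21],
  [-0.9, -31.5, 1.3, 0.1, 0, 21],
  [-0.9, -31.5, 1.3, 0.1, 0, 21],
  [-0.9, -31.5, 1.3, 0.1, 0, 21],
  [-0.9, -31.5, 1.3, 0.1, 0, 21],
  [-0.9, -31.5, 1.3, 0.1, 0, 21],
])

```text
t: 4.85
tool_pos: [0.5205, 0.0796, 0.1691]
tool_rot: [2.273, 2.166, 0.007]
contact_force: [1.6, -0.2, -4.0]
opening: 0.0225
```

Run:
```python
from h import *
st()
im=ctrl.get_image("wrist");cv2.imwrite("pics/w3.png",im["color"])
crop("side","d3.png",130,150,330,300,3.9)
crop("scene","s3.png",160,100,330,230,4.6)
```

```text
t 4.85 pos [0.5205 0.0796 0.1691] yawY -2.754908095227688 z [ 0.0047  0.0017 -1.    ] q [ 0.0095 -0.1413  1.9062  0.0017  1.3719  0.0572] F [ 1.5713 -0.213  -4.0374] op 0.022531377685384144
```

View pics/w3.png

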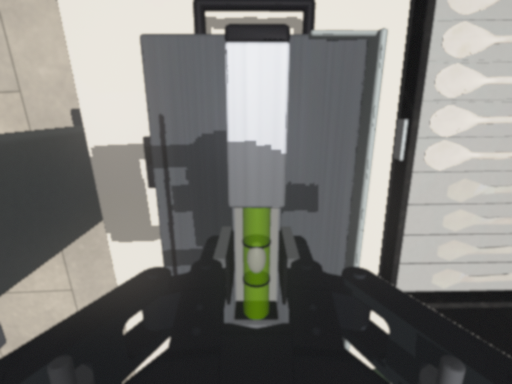

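View pics/d3.png

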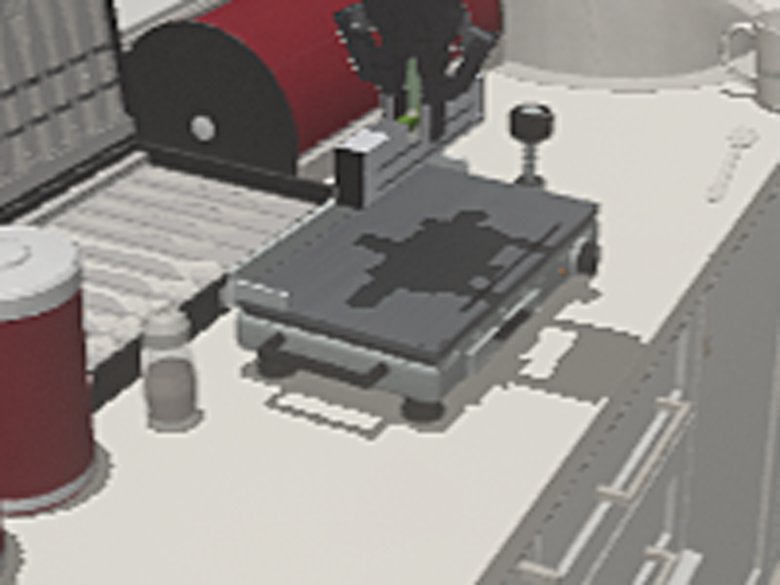

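View pics/s3.png

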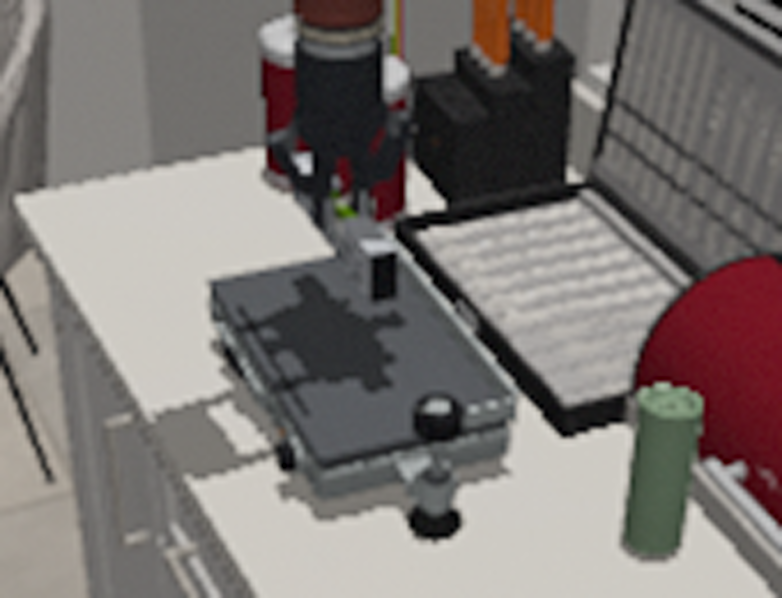

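Run:
```python
from h import *
W=ctrl.get_image("wrist");S=ctrl.get_image("scene");D=ctrl.get_image("side")
A,B=onz(W,(141,36),.07),onz(W,(170,235),.068);print("L",A,B)
C=onz(W,(374,36),.073);E=onz(W,(354,240),.07);print("R",C,E)
print("knob tri",tri([S,D],[un(437,411,160,100,4.6),un(531,116,130,150,3.9)]))
# all-body of knob centroid at z~.108
print(onz(S,un(438,417,160,100,4.6),.108),onz(D,un(531,124,130,150,3.9),.108))
row([.521,.082,.095],-2.6)
```

```text
L [0.4391 0.2065 0.07  ] [0.4387 0.0397 0.068 ]
R [0.6161 0.1974 0.073 ] [0.6097 0.0266 0.07  ]
knob tri (array([ 0.5073, -0.1333,  0.115 ]), [np.float64(0.0012192795192618772), np.float64(0.0012192795192617822)])
[ 0.5103 -0.1314  0.108 ] [ 0.5048 -0.13    0.108 ]
row [0.22, -0.09, 7.55, 0.08, -0.02, -0.04]
```

Call:
apply_moves([
  [0.1, -0.1, 4, 0.1, 0, -0.1],
  [0.1, -0.1, 7, 0.1, 0, -0.1],
  [0.1, -0.1, 8, 0.1, 0, -0.1],
  [0.1, -0.1, 8.3, 0.1, 0, -0.1],
  [0.1, -0.1, 8.3, 0.1, 0, -0.1],
])

```text
t: 5.65
tool_pos: [0.5216, 0.0808, 0.0884]
tool_rot: [-2.264, -2.176, -0.002]
contact_force: [-0.6, 0.3, -3.7]
opening: 0.0223
```

Run:
```python
from h import *
st()
```

```text
t 5.65 pos [0.5216 0.0808 0.0884] yawY -2.2742623274114235 z [-0.0005  0.002  -1.    ] q [ 0.0115 -0.0449  1.9602  0.0021  1.2267  0.0505] F [-0.6239  0.3204 -3.6817] op 0.022323761920070507
```

Call:
apply_moves([
  [0, 0, 0.1, 0, 0, 0],
  [0, 0, 0.2, 0, 0, 0],
  [0, 0, 0.3, 0, 0, 0],
  [0, 0, 0.3, 0, 0, 0],
])

```text
t: 6.05
tool_pos: [0.522, 0.0808, 0.0859]
tool_rot: [-2.264, -2.176, -0.003]
contact_force: [0.1, 0.1, -3.4]
opening: 0.0228
```

Call:
apply_moves([
  [0, 0, 0.1, 0, 0, 0],
  [0, 0, 0.15, 0, 0, 0],
  [0, 0, 0.15, 0, 0, 0],
])

```text
t: 6.35
tool_pos: [0.5222, 0.0807, 0.0853]
tool_rot: [-2.265, -2.176, -0.003]
contact_force: [-3.1, -2.0, 1.5]
opening: 0.0221
```

Call:
apply_moves([
  [0, 0, 0, 0, 0, 0],
  [0, 0, 0, 0, 0, 0],
  [0, 0, 0, 0, 0, 0],
  [0, 0, 0, 0, 0, 0],
  [0, 0, 0, 0, 0, 0],
  [0, 0, 0, 0, 0, 0],
], grip=0)

```text
t: 6.95
tool_pos: [0.5222, 0.0807, 0.0853]
tool_rot: [-2.265, -2.176, -0.003]
contact_force: [-0.8, -0.7, -0.1]
opening: 0.0853
```

Call:
apply_moves([
  [0, 0, -3, 0, 0, 0],
  [0, 0, -7, 0, 0, 0],
  [0, 0, -11, 0, 0, 0],
  [0, 0, -12, 0, 0, 0],
  [0, 0, -12, 0, 0, 0],
])

```text
t: 7.45
tool_pos: [0.5235, 0.0805, 0.208]
tool_rot: [2.263, 2.175, 0.009]
contact_force: [0.2, -0.6, -0.5]
opening: 0.0855
```

Run:
```python
from h import *
st()
im=ctrl.get_image("wrist");cv2.imwrite("pics/w4.png",im["color"])
crop("side","d4.png",180,160,310,260,6)
```

```text
t 7.45 pos [0.5235 0.0805 0.208 ] yawY -2.274005809077094 z [ 0.0059  0.0019 -1.    ] q [ 0.0111 -0.166   1.8619  0.0018  1.4397  0.0505] F [ 0.2226 -0.6133 -0.4835] op 0.08550727667757935
```

View pics/w4.png

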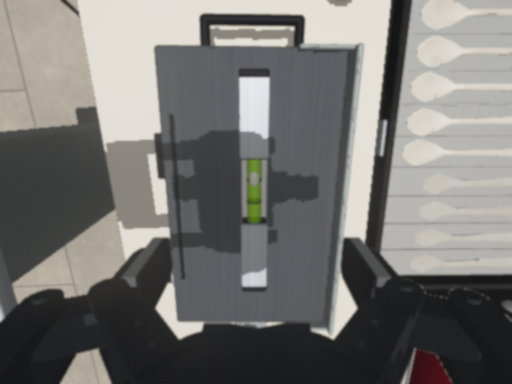

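View pics/d4.png

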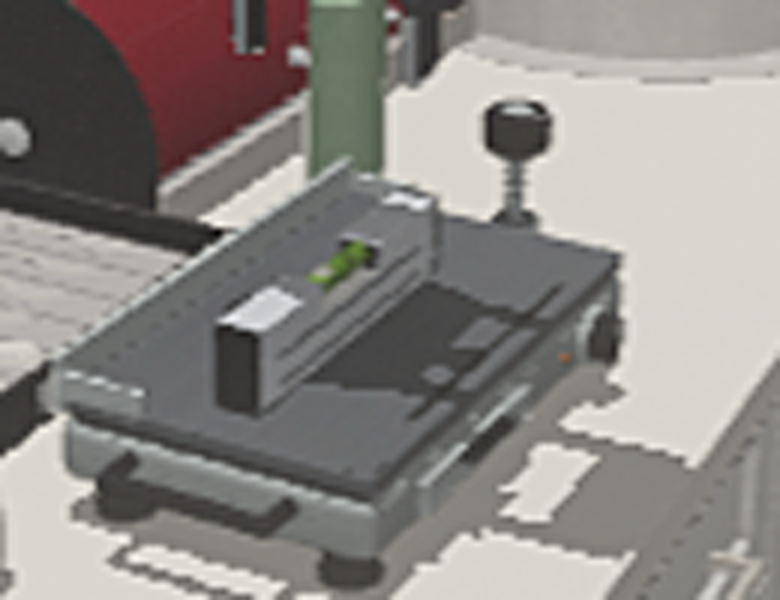

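Run:
```python
from h import *
crop("wrist","w4z.png",225,145,285,235,6.5)
row([.507,-.132,.16],-2.3)
row([.507,-.132,.16],-92.3)
row([.507,-.132,.16],87.7)
```

```text
row [-21.29, -0.54, 4.26, -0.03, -0.02, 0.01]
row [-21.29, -0.54, 4.26, -0.04, 0.01, 18.01]
row [-21.29, -0.54, 4.26, -0.01, -0.04, -17.99]
```

View pics/w4z.png

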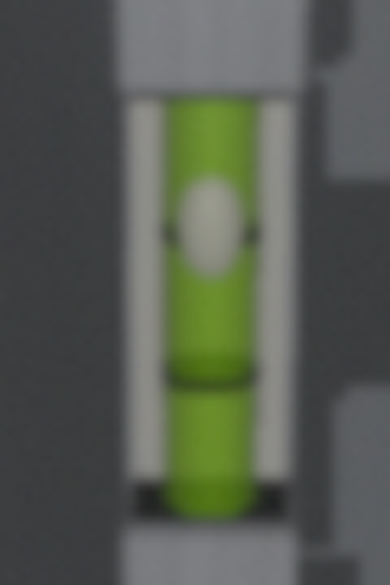

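Call:
apply_moves([
  [-21.3, -0.5, 3, 0, 0, -13.7],
  [-21.3, -0.5, 3, 0, 0, -13.7],
  [-21.3, -0.5, 3, 0, 0, -13.7],
  [-21.3, -0.5, 3, 0, 0, -13.7],
  [-21.3, -0.5, 3, 0, 0, -13.7],
  [-21.3, -0.5, 3, 0, 0, -13.7],
  [-21.3, -0.5, 3, 0, 0, -13.7],
  [-21.3, -0.5, 3, 0, 0, -13.7],
  [-21.3, -0.5, 3, 0, 0, -13.7],
  [-21.3, -0.5, 3, 0, 0, -13.7],
  [-21.3, -0.5, 3, 0, 0, -13.7],
])

```text
t: 8.7
tool_pos: [0.5065, -0.1318, 0.1708]
tool_rot: [-0.648, -3.068, -0.003]
contact_force: [0.2, 0.5, -0.1]
opening: 0.0854
```

Run:
```python
from h import *
st()
im=ctrl.get_image("wrist");cv2.imwrite("pics/w5.png",im["color"])
```

```text
t 8.7 pos [ 0.5065 -0.1318  0.1708] yawY 66.14724964064362 z [-0.0056  0.0029 -1.    ] q [-0.397  -0.1431  1.9048  0.0005  1.3861 -1.5516] F [ 0.2108  0.518  -0.0658] op 0.08544916559066497
```

View pics/w5.png

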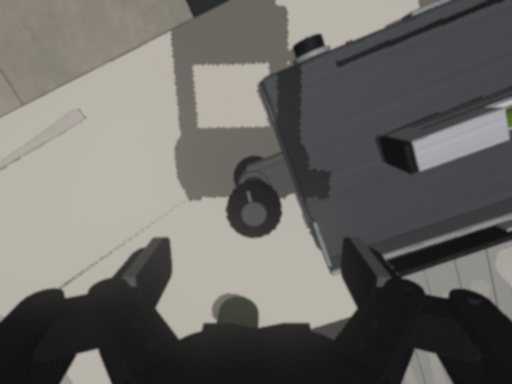

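Run:
```python
from h import *
W=ctrl.get_image("wrist")
k=onz(W,(254,208.5),.12);print(k,onz(W,(281,208),.12)-onz(W,(227,208),.12))
print(onz(W,(254,214),.12))
row([.5*(k[0]+.5073),.5*(k[1]-.1325),.088],66)
row([k[0],k[1],.088],66)
```

```text
[ 0.5048 -0.1329  0.12  ] [ 0.0157  0.0355 -0.    ]
[ 0.5086 -0.1346  0.12  ]
row [0.01, -0.11, 8.36, 0.01, -0.06, 0.04]
row [0.11, -0.18, 8.36, 0.01, -0.06, 0.04]
```

Call:
apply_moves([
  [0, -0.1, 3, 0, 0, 0],
  [0, -0.1, 6, 0, 0, 0],
  [0, -0.1, 8, 0, 0, 0],
  [0, -0.1, 8.4, 0, 0, 0],
  [0, -0.1, 8.4, 0, 0, 0],
  [0, -0.1, 8.4, 0, 0, 0],
])

```text
t: 9.4
tool_pos: [0.5071, -0.133, 0.089]
tool_rot: [-0.648, -3.071, -0.002]
contact_force: [-0.2, 0.8, 0.3]
opening: 0.0852
```

Call:
apply_moves([
  [0, 0, 0, 0, 0, 0],
  [0, 0, 0, 0, 0, 0],
  [0, 0, 0, 0, 0, 0],
  [0, 0, 0, 0, 0, 0],
  [0, 0, 0, 0, 0, 0],
  [0, 0, 0, 0, 0, 0],
], grip=0.8, squeeze=40)

```text
t: 10.0
tool_pos: [0.5073, -0.1339, 0.0903]
tool_rot: [-0.648, -3.072, 0.002]
contact_force: [-2.8, -2.9, 5.2]
opening: 0.0388
```

Run:
```python
from h import *
st()
im=ctrl.get_image("wrist");cv2.imwrite("pics/w6.png",im["color"])
crop("side","d6.png",180,140,310,240,6)
```

```text
t 10.0 pos [ 0.5073 -0.1339  0.0903] yawY 66.1798027065664 z [-0.0021 -0.0007 -1.    ] q [-0.3992 -0.0538  1.9653 -0.0016  1.2317 -1.5538] F [-2.8338 -2.9034  5.2426] op 0.038754327784482706
```

View pics/w6.png

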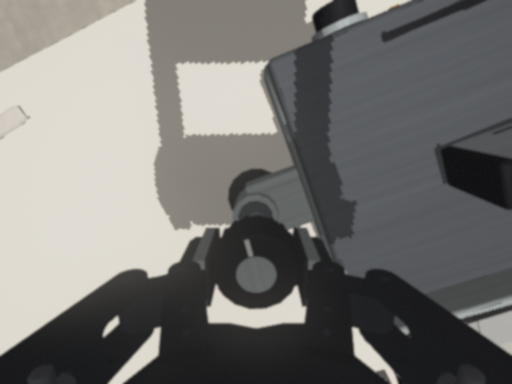

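View pics/d6.png

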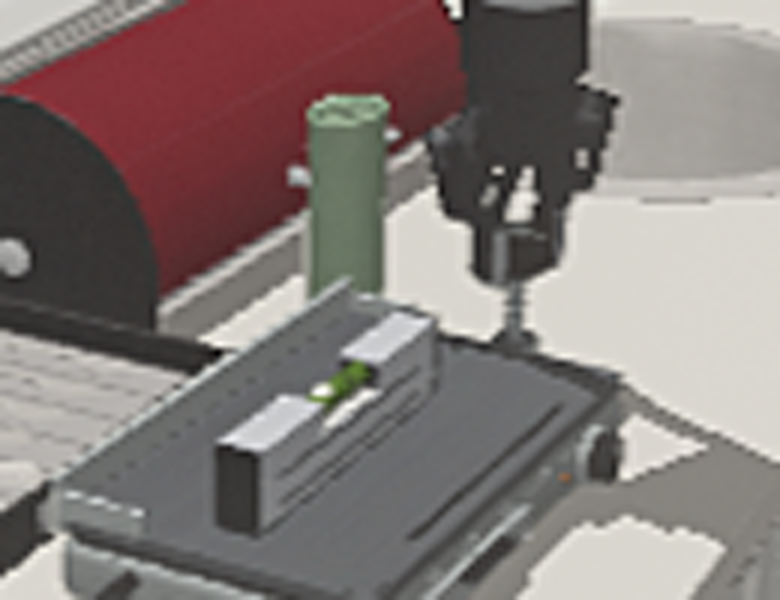

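Call:
apply_moves([
  [0, 0, 0, 0, 0, 1.5],
  [0, 0, 0, 0, 0, 3],
  [0, 0, 0, 0, 0, 4.5],
  [0, 0, 0, 0, 0, 6],
  [0, 0, 0, 0, 0, 7.5],
  [0, 0, 0, 0, 0, 9],
  [0, 0, 0, 0, 0, 10.5],
  [0, 0, 0, 0, 0, 12],
  [0, 0, 0, 0, 0, 13.5],
  [0, 0, 0, 0, 0, 15],
  [0, 0, 0, 0, 0, 16.5],
  [0, 0, 0, 0, 0, 18],
  [0, 0, 0, 0, 0, 19.5],
  [0, 0, 0, 0, 0, 21],
  [0, 0, 0, 0, 0, 22.5],
  [0, 0, 0, 0, 0, 24],
  [0, 0, 0, 0, 0, 25.5],
  [0, 0, 0, 0, 0, 27],
  [0, 0, 0, 0, 0, 28],
  [0, 0, 0, 0, 0, 28],
])

```text
t: 12.1
tool_pos: [0.5095, -0.1341, 0.0904]
tool_rot: [3.109, 0.438, 0.006]
contact_force: [8.6, -2.5, -5.4]
opening: 0.0387
```

Call:
apply_moves([
  [0, 0, 0, 0, 0, 0],
  [0, 0, 0, 0, 0, 0],
  [0, 0, 0, 0, 0, 0],
  [0, 0, 0, 0, 0, 0],
  [0, 0, 0, 0, 0, 0],
])

```text
t: 12.6
tool_pos: [0.5096, -0.1341, 0.0903]
tool_rot: [3.109, 0.438, 0.007]
contact_force: [3.1, -2.7, -2.0]
opening: 0.0387
```

Run:
```python
from h import *
st()
im=ctrl.get_image("wrist");cv2.imwrite("pics/w7.png",im["color"])
crop("side","d7.png",210,180,260,220,14)
crop("scene","s7.png",215,110,275,160,12)
```

```text
t 12.6 pos [ 0.5096 -0.1341  0.0903] yawY -73.953419806767 z [ 0.0047 -0.0008 -1.    ] q [-0.3991 -0.0528  1.9642  0.0012  1.2255  0.8912] F [ 3.0966 -2.7097 -1.9811] op 0.03869789978869087
```

View pics/w7.png

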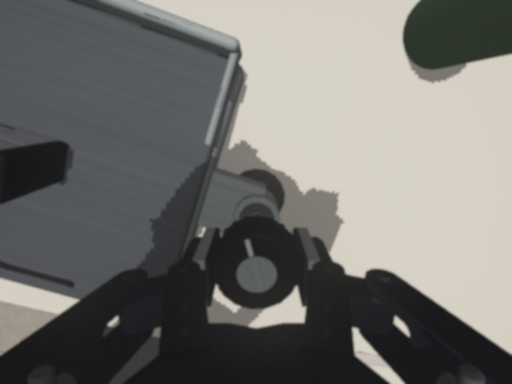

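View pics/d7.png

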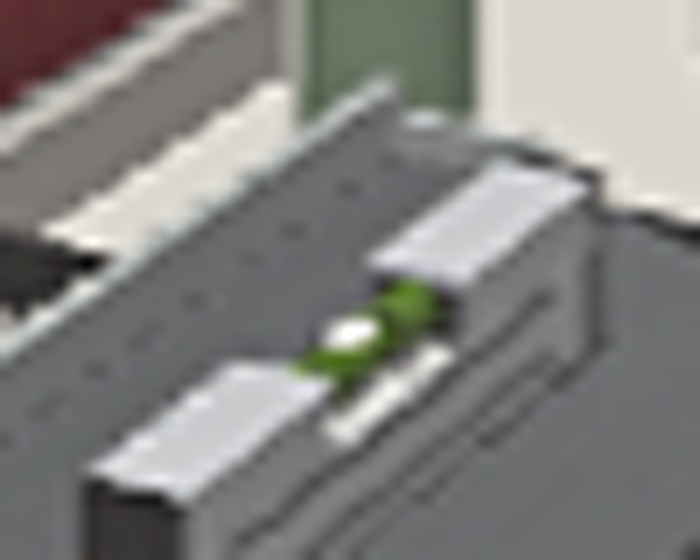

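Call:
apply_moves([
  [0, 0, 0, 0, 0, 1],
  [0, 0, 0, 0, 0, 2],
  [0, 0, 0, 0, 0, 2.1],
  [0, 0, 0, 0, 0, 2.1],
])

```text
t: 13.15
tool_pos: [0.5097, -0.1343, 0.0904]
tool_rot: [3.136, 0.154, 0.008]
contact_force: [1.8, -3.8, -2.6]
opening: 0.0389
```

Call:
apply_moves([
  [0, 0, 0, 0, 0, 0],
  [0, 0, 0, 0, 0, 0],
  [0, 0, 0, 0, 0, 0],
  [0, 0, 0, 0, 0, 0],
  [0, 0, 0, 0, 0, 0],
  [0, 0, 0, 0, 0, 0],
], grip=0)

```text
t: 13.75
tool_pos: [0.5096, -0.1342, 0.0904]
tool_rot: [3.136, 0.154, 0.007]
contact_force: [0.7, -0.2, 0.0]
opening: 0.0852
```

Call:
apply_moves([
  [0, 0, -3, 0, 0, 0],
  [0, 0, -7, 0, 0, 0],
  [0, 0, -11, 0, 0, 0],
  [0, 0, -11.5, 0, 0, 0],
])

```text
t: 14.15
tool_pos: [0.5121, -0.1353, 0.2122]
tool_rot: [3.131, 0.154, 0.023]
contact_force: [0.6, 1.1, 2.0]
opening: 0.0853
```

Run:
```python
from h import *
st()
W=cv2.imread("pics/w4.png")
row([.5222,.0807,.19],-2.3)
row([.5222,.0807,.19],-92.3)
```

```text
t 14.15 pos [ 0.5121 -0.1353  0.2122] yawY -84.35837950666568 z [ 0.015  -0.0055 -0.9999] q [-0.3992 -0.1759  1.8636  0.0008  1.438   1.0729] F [0.6387 1.062  2.0121] op 0.0853136292033846
row [3.1, -21.41, 2.12, 0.18, -0.08, -16.41]
row [3.1, -21.41, 2.12, 0.07, -0.17, 1.59]
```

Call:
apply_moves([
  [3.1, -21.4, 2.1, 0.1, -0.2, 1.6],
  [3.1, -21.4, 2.1, 0.1, -0.2, 1.6],
  [3.1, -21.4, 2.1, 0.1, -0.2, 1.6],
  [3.1, -21.4, 2.1, 0.1, -0.2, 1.6],
  [3.1, -21.4, 2.1, 0.1, -0.2, 1.6],
  [3.1, -21.4, 2.1, 0.1, -0.2, 1.6],
  [3.1, -21.4, 2.1, 0.1, -0.2, 1.6],
])

```text
t: 14.85
tool_pos: [0.5219, 0.0805, 0.1896]
tool_rot: [-3.139, 0.063, 0.006]
contact_force: [1.1, 0.2, 0.1]
opening: 0.0856
```

Run:
```python
from h import *
st()
im=ctrl.get_image("wrist");cv2.imwrite("pics/w8.png",im["color"])
crop("wrist","w8z.png",200,150,310,230,7)
```

```text
t 14.85 pos [0.5219 0.0805 0.1896] yawY -92.30496246329034 z [-0.0037  0.0022 -1.    ] q [ 0.0109 -0.1493  1.8783  0.0022  1.4163  1.6216] F [1.1104 0.1737 0.1323] op 0.08559535705241363
```

View pics/w8.png

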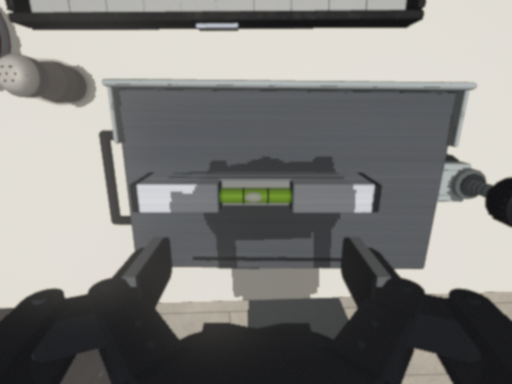

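View pics/w8z.png

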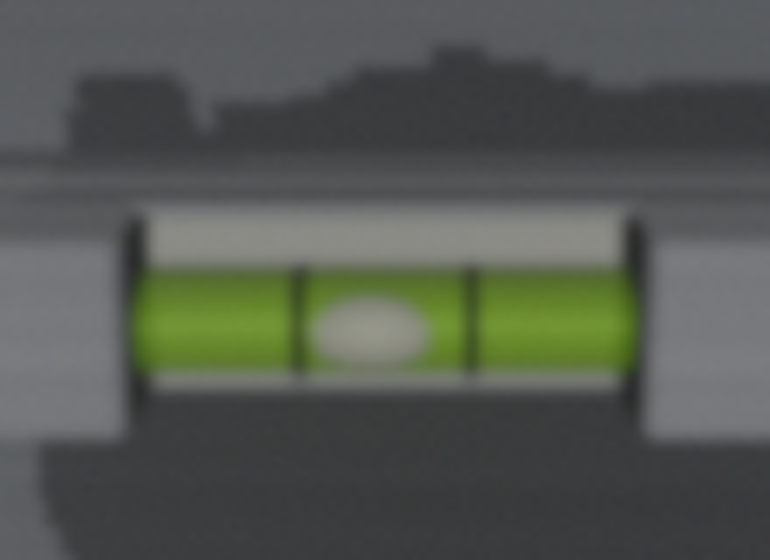

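Run:
```python
from h import *
row([.5085,-.1338,.17],-92.3)
W=ctrl.get_image("wrist")
for p in [(218,195),(291,195),(253.5,197)]: print(onz(W,p,.112))
```

```text
row [-0.46, 21.38, 1.95, -0.03, 0.04, -0.03]
[0.5246 0.1104 0.112 ]
[0.5221 0.0515 0.112 ]
[0.5217 0.0818 0.112 ]
```

Call:
apply_moves([
  [0.5, 21.4, 1.9, 0, 0, 0],
  [0.5, 21.4, 1.9, 0, 0, 0],
  [0.5, 21.4, 1.9, 0, 0, 0],
  [0.5, 21.4, 1.9, 0, 0, 0],
  [0.5, 21.4, 1.9, 0, 0, 0],
  [0.5, 21.4, 1.9, 0, 0, 0],
  [0.5, 21.4, 1.9, 0, 0, 0],
])

```text
t: 15.7
tool_pos: [0.5179, -0.1347, 0.1706]
tool_rot: [-3.138, 0.069, 0.004]
contact_force: [-0.0, 0.2, 0.2]
opening: 0.0853
```

Run:
```python
from h import *
st();row([.5085,-.1338,.09],-92.3)
```

```text
t 15.7 pos [ 0.5179 -0.1347  0.1706] yawY -92.53630164521496 z [-0.0028  0.0032 -1.    ] q [-0.3945 -0.1154  1.8801  0.0019  1.3806  1.2202] F [-0.0366  0.2018  0.2108] op 0.0853409700433542
row [-0.92, -0.02, 8.06, -0.04, 0.03, -0.05]
```

Call:
apply_moves([
  [-0.9, 0, 0, 0, 0, 0],
  [-0.9, 0, 3, 0, 0, 0],
  [-0.9, 0, 6, 0, 0, 0],
  [-0.9, 0, 7.8, 0, 0, 0],
  [-0.9, 0, 8.1, 0, 0, 0],
  [-0.9, 0, 8.1, 0, 0, 0],
])

```text
t: 16.3
tool_pos: [0.5083, -0.1329, 0.0895]
tool_rot: [-3.137, 0.067, 0.006]
contact_force: [-1.1, 0.1, 0.5]
opening: 0.0854
```

Call:
apply_moves([
  [0, 0, 0, 0, 0, 0],
  [0, 0, 0, 0, 0, 0],
  [0, 0, 0, 0, 0, 0],
  [0, 0, 0, 0, 0, 0],
  [0, 0, 0, 0, 0, 0],
  [0, 0, 0, 0, 0, 0],
], grip=0.8, squeeze=40)

```text
t: 16.9
tool_pos: [0.5091, -0.1344, 0.0913]
tool_rot: [-3.141, 0.067, 0.003]
contact_force: [-2.8, -3.3, 6.0]
opening: 0.0389
```

Call:
apply_moves([
  [0, 0, 0, 0, 0, 1],
  [0, 0, 0, 0, 0, 2],
  [0, 0, 0, 0, 0, 3],
  [0, 0, 0, 0, 0, 4],
  [0, 0, 0, 0, 0, 4.9],
  [0, 0, 0, 0, 0, 4.9],
  [0, 0, 0, 0, 0, 4.9],
])

```text
t: 17.6
tool_pos: [0.509, -0.1347, 0.0913]
tool_rot: [3.055, -0.73, -0.003]
contact_force: [-0.9, -3.6, 0.6]
opening: 0.0391
```

Run:
```python
from h import *
st()
im=ctrl.get_image("wrist");cv2.imwrite("pics/w9.png",im["color"])
```

```text
t 17.6 pos [ 0.509  -0.1347  0.0913] yawY -116.8722216386829 z [-0.0021 -0.     -1.    ] q [-0.3997 -0.0506  1.9603 -0.0009  1.2338  1.6404] F [-0.8528 -3.5856  0.5612] op 0.03913467167989424
```

View pics/w9.png

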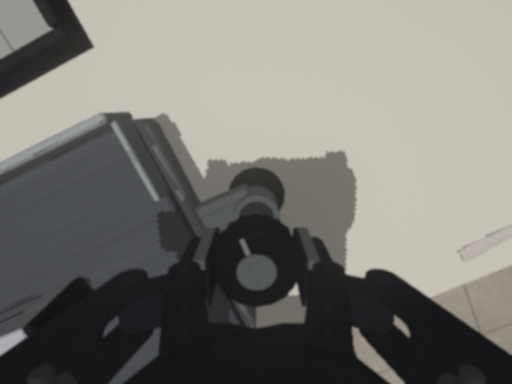

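Knob is held at (256,260), marker has turned with the jaws. Release, rise, look at the level.

Call:
apply_moves([
  [0, 0, 0, 0, 0, 0],
  [0, 0, 0, 0, 0, 0],
  [0, 0, 0, 0, 0, 0],
  [0, 0, 0, 0, 0, 0],
  [0, 0, 0, 0, 0, 0],
  [0, 0, 0, 0, 0, 0],
], grip=0)

```text
t: 18.25
tool_pos: [0.509, -0.1346, 0.0913]
tool_rot: [3.055, -0.73, -0.003]
contact_force: [-0.3, 0.4, 0.8]
opening: 0.0855
```

Call:
apply_moves([
  [0, 0, -3, 0, 0, 0],
  [0, 0, -7, 0, 0, 0],
  [0, 0, -9, 0, 0, 0],
  [0, 0, -9, 0, 0, 0],
])

```text
t: 18.65
tool_pos: [0.5115, -0.1355, 0.1858]
tool_rot: [3.054, -0.73, 0.009]
contact_force: [0.9, -0.9, 0.6]
opening: 0.0856
```

Run:
```python
from h import *
st();row([.5222,.081,.18],-92.2)
```

```text
t 18.65 pos [ 0.5115 -0.1355  0.1858] yawY -116.86884079874059 z [ 0.0054 -0.003  -1.    ] q [-0.3994 -0.15    1.8853 -0.0006  1.4001  1.6405] F [ 0.8722 -0.866   0.5843] op 0.08560370974780118
row [-8.84, -19.8, 0.53, 0.02, -0.07, -4.93]
```

Call:
apply_moves([
  [-8.8, -19.8, 0.5, 0, -0.1, -4.9],
  [-8.8, -19.8, 0.5, 0, -0.1, -4.9],
  [-8.8, -19.8, 0.5, 0, -0.1, -4.9],
  [-8.8, -19.8, 0.5, 0, -0.1, -4.9],
  [-8.8, -19.8, 0.5, 0, -0.1, -4.9],
  [-8.8, -19.8, 0.5, 0, -0.1, -4.9],
  [-8.8, -19.8, 0.5, 0, -0.1, -4.9],
  [-8.8, -19.8, 0.5, 0, -0.1, -4.9],
])

```text
t: 19.45
tool_pos: [0.5222, 0.0799, 0.1794]
tool_rot: [3.14, -0.067, -0.007]
contact_force: [1.0, 0.9, -0.9]
opening: 0.0847
```

Run:
```python
from h import *
st()
im=ctrl.get_image("wrist");cv2.imwrite("pics/w10.png",im["color"])
crop("wrist","w10z.png",200,150,310,230,7)
row([.5225,.081,.135],-92.2)
```

```text
t 19.45 pos [0.5222 0.0799 0.1794] yawY -92.43903283593146 z [-0.0042 -0.0011 -1.    ] q [ 0.0114 -0.1397  1.887  -0.001   1.3985  1.625 ] F [ 1.0197  0.8901 -0.9001] op 0.08469919913733136
row [0.01, -0.14, 4.49, 0.01, 0.04, -0.05]
```

View pics/w10.png

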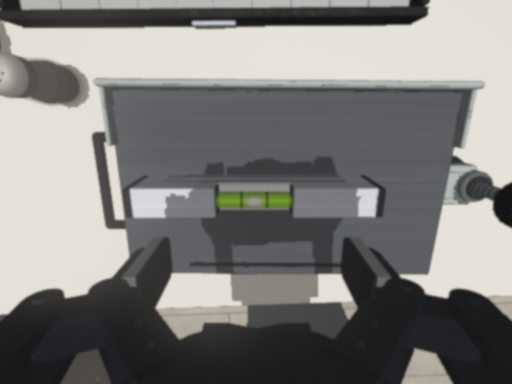

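View pics/w10z.png

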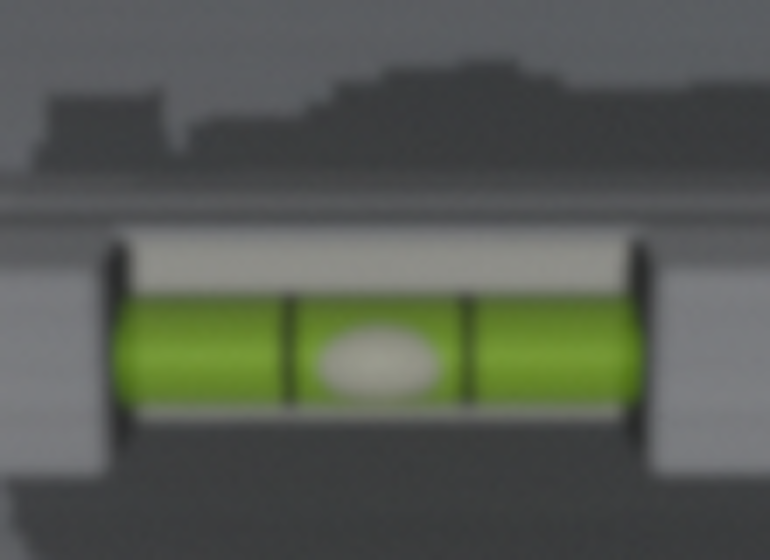

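Call:
apply_moves([
  [0, -0.1, 3, 0, 0, 0],
  [0, -0.1, 5.5, 0, 0, 0],
  [0, -0.1, 6.5, 0, 0, 0],
  [0, -0.1, 6.8, 0, 0, 0],
  [0, -0.1, 6.8, 0, 0, 0],
])

```text
t: 20.05
tool_pos: [0.5226, 0.0802, 0.1123]
tool_rot: [3.14, -0.069, -0.005]
contact_force: [-0.8, 0.3, 0.2]
opening: 0.0853
```

Run:
```python
from h import *
st()
im=ctrl.get_image("wrist");cv2.imwrite("pics/w11.png",im["color"])
crop("side","d11.png",180,120,310,220,6)
```

```text
t 20.05 pos [0.5226 0.0802 0.1123] yawY -92.51177992196749 z [-0.0031 -0.001  -1.    ] q [ 0.0121 -0.0705  1.9411 -0.001   1.2741  1.627 ] F [-0.7659  0.3253  0.213 ] op 0.0852660358057174
```

View pics/w11.png

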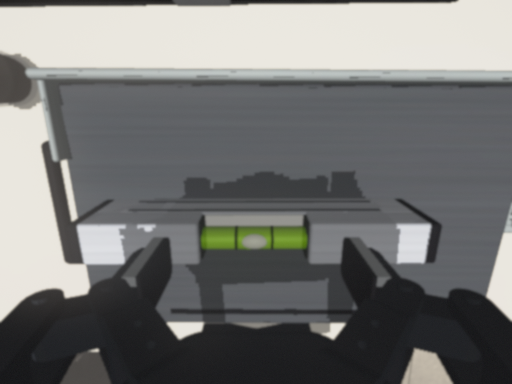

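View pics/d11.png

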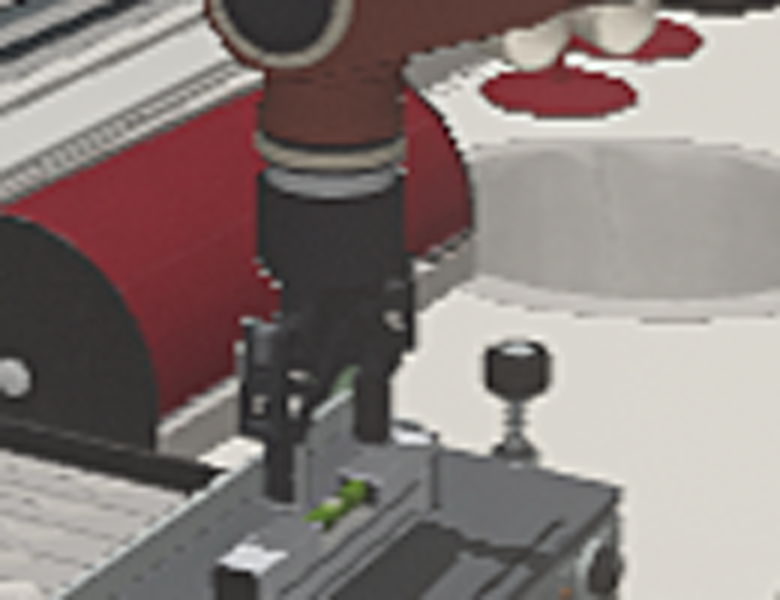

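Run:
```python
from h import *
D=ctrl.get_image("side")
P=[[.522,.123,.125],[.522,.138,.125],[.522,.123,.115],[.522,.037,.125],[.522,.023,.125],[.511,.13,.115],[.535,.13,.115]]
print((proj(D,P)-[180,120])*6)
crop("side","d12.png",210,170,270,215,12)
```

```text
[[289.9846 504.5128]
 [276.1439 516.2375]
 [290.0254 522.4865]
 [364.3753 441.4954]
 [375.742  431.8665]
 [303.2973 532.3387]
 [260.5196 522.8954]]
```

View pics/d12.png

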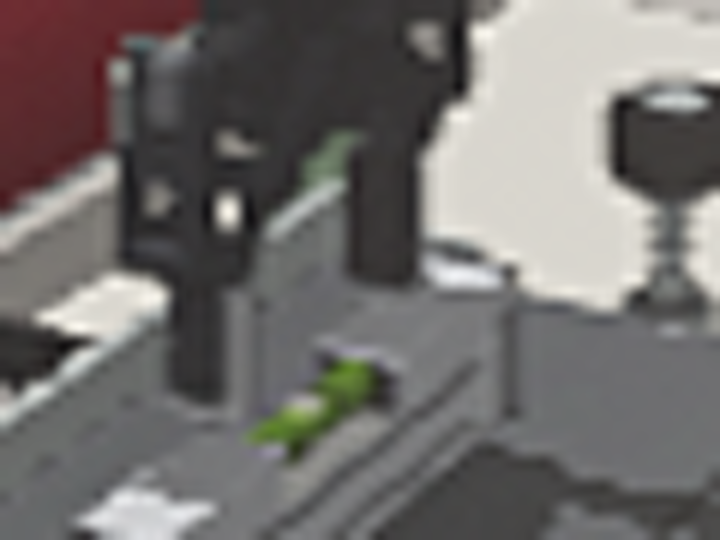

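Call:
apply_moves([
  [0, 0, 0.2, 0, 0, 0],
  [0, 0, 0.4, 0, 0, 0],
  [0, 0, 0.6, 0, 0, 0],
  [0, 0, 0.7, 0, 0, 0],
  [0, 0, 0.7, 0, 0, 0],
])

```text
t: 20.75
tool_pos: [0.523, 0.0806, 0.106]
tool_rot: [3.14, -0.068, -0.002]
contact_force: [0.2, 0.3, 0.5]
opening: 0.0851
```

Call:
apply_moves([
  [0, 0, 0.1, 0, 0, 0],
  [0, 0, 0.2, 0, 0, 0],
  [0, 0, 0.3, 0, 0, 0],
  [0, 0, 0.3, 0, 0, 0],
])

```text
t: 21.15
tool_pos: [0.5229, 0.0806, 0.1028]
tool_rot: [3.14, -0.068, -0.003]
contact_force: [0.3, -0.1, -0.1]
opening: 0.0851
```

Call:
apply_moves([
  [0, 0, 0.1, 0, 0, 0],
  [0, 0, 0.1, 0, 0, 0],
  [0, 0, 0.1, 0, 0, 0],
])

```text
t: 21.45
tool_pos: [0.523, 0.0806, 0.1019]
tool_rot: [3.14, -0.068, -0.003]
contact_force: [0.9, 0.5, 0.0]
opening: 0.0853
```

Run:
```python
from h import *
st()
```

```text
t 21.45 pos [0.523  0.0806 0.1019] yawY -92.47558748042346 z [-0.0017 -0.0009 -1.    ] q [ 0.0127 -0.0578  1.9478 -0.0009  1.2533  1.627 ] F [0.8685 0.46   0.024 ] op 0.08532414646368747
```

Call:
apply_moves([
  [0, 0, 0.1, 0, 0, 0],
  [0, 0, 0.1, 0, 0, 0],
  [0, 0, 0.1, 0, 0, 0],
])

```text
t: 21.75
tool_pos: [0.5232, 0.0806, 0.1019]
tool_rot: [3.14, -0.067, -0.002]
contact_force: [-1.5, -0.6, 5.7]
opening: 0.0852
```

Call:
apply_moves([
  [0, 0, 0.14, 0, 0, 0],
  [0, 0, 0.18, 0, 0, 0],
  [0, 0, 0.18, 0, 0, 0],
  [0, 0, 0.18, 0, 0, 0],
  [0, 0, 0.18, 0, 0, 0],
])

```text
t: 22.25
tool_pos: [0.5238, 0.0806, 0.102]
tool_rot: [3.14, -0.067, -0.001]
contact_force: [-3.9, -1.4, 8.8]
opening: 0.0854
```

Run:
```python
from h import *
st()
im=ctrl.get_image("wrist");cv2.imwrite("pics/w13.png",im["color"])
crop("wrist","w13z.png",190,220,320,290,6)
crop("side","d13.png",180,120,310,220,6)
st()
```

```text
t 22.25 pos [0.5238 0.0806 0.102 ] yawY -92.44570110856819 z [-0.0007 -0.0009 -1.    ] q [ 0.0127 -0.0566  1.9466 -0.001   1.2524  1.6265] F [-3.9401 -1.3901  8.7727] op 0.08541695053422006
t 22.4 pos [0.5237 0.0806 0.102 ] yawY -92.44754769754783 z [-0.0008 -0.0009 -1.    ] q [ 0.0127 -0.0566  1.9466 -0.001   1.2524  1.6266] F [-4.471  -1.3357  8.1698] op 0.08508511683895582
```

View pics/w13.png

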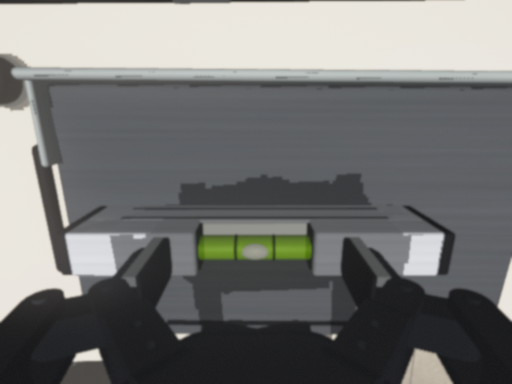

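View pics/w13z.png

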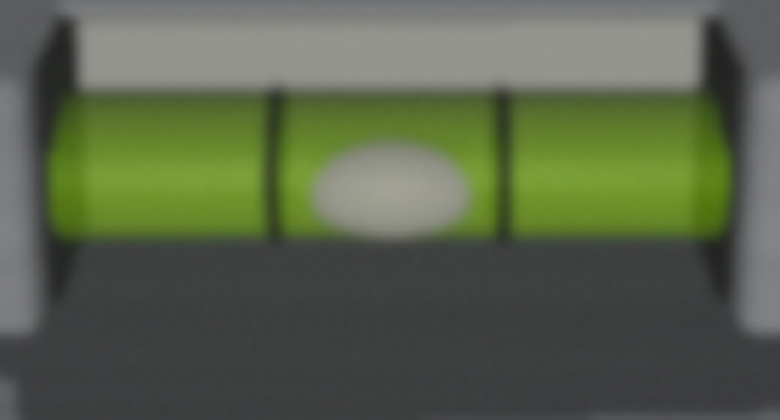

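View pics/d13.png

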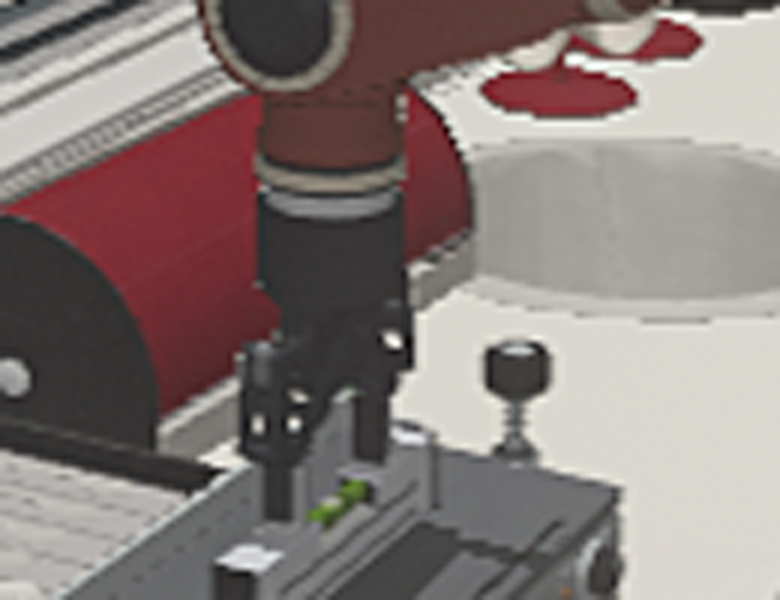

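Call:
apply_moves([
  [-0.06, 0, 0.2, 0, 0, 0],
  [-0.06, 0, 0.22, 0, 0, 0],
  [-0.06, 0, 0.22, 0, 0, 0],
  [-0.06, 0, 0.22, 0, 0, 0],
  [-0.06, 0, 0.22, 0, 0, 0],
  [-0.06, 0, 0.22, 0, 0, 0],
])

```text
t: 23.0
tool_pos: [0.5238, 0.0806, 0.102]
tool_rot: [3.14, -0.067, 0.0]
contact_force: [-4.8, -1.1, 10.7]
opening: 0.0853
```

Run:
```python
from h import *
st()
crop("wrist","w14z.png",190,220,320,290,6)
st()
```

```text
t 23.0 pos [0.5238 0.0806 0.102 ] yawY -92.43884714838283 z [ 0.0003 -0.001  -1.    ] q [ 0.0127 -0.0571  1.9471 -0.0011  1.2514  1.6265] F [-4.7983 -1.0582 10.7477] op 0.08531834371979449
t 23.05 pos [0.5238 0.0806 0.102 ] yawY -92.44062669966914 z [ 0.0003 -0.001  -1.    ] q [ 0.0128 -0.0571  1.947  -0.0011  1.2514  1.6265] F [-4.6529 -1.1217 10.0053] op 0.08549048072591248
```

View pics/w14z.png

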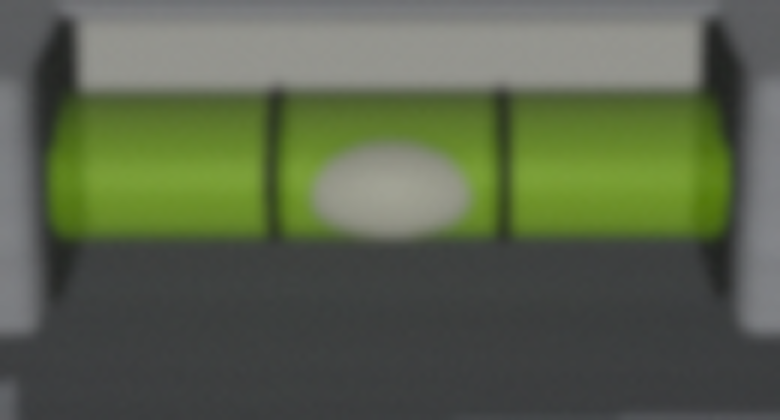

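Bubble centred (312–470, lines at 275 and 504), pressing about 10 N, steady. Handing in.

Run:
```python
from h import *
print(ctrl.finish_job())
```

```text
the job is handed in; nothing more can be done
None
```

The griddle is levelled, and I handed the job in while the arm was still pressing the spirit level down. The clock read about 23 s.

- **What I did:** I gripped the level across its width and stood it lengthwise on the plate. I let go, then turned the knob clockwise in two grips, about 150° and then 24°. Then I pressed on the solid metal on both sides of the vial with the open fingertips.
- **Bubble:** After the first grip it was about 1.75 mm off centre. That was already within the limit, but I turned further. At the end, with the arm still pressing, it was within about 0.2 mm of the middle.
- **Push:** The last readings were about 10.0–10.7 N downward. A sideways force of about 4.7 N remained, which a small correction did not remove, but the level did not visibly shift.
- **Other things:** I steered clear of them, but I took no last picture to check that each one is where it was.

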